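# Chock the sample sled, then lift its ball coupler off

### The job

Uncouple the sample sled safely: first lay the loose stop bar across the two notched uprights behind the sled, seated in both notches with its grip upward, and let go of it. Then take the coupler's upright latch handle, pull it sideways against its spring all the way out, lift the tongue about 50 mm up off the ball, and finish while still holding it raised in the gripper. Do not knock the other things on the bench about.

Things in the scene. Friction and masses are not known exactly. Their poses are not given: they have to be found in the camera images.
- hitch_base: The fixture's fixed grey base plate, 240 x 90 x 8 mm, on the bench; origin on its underside. x runs from the ball (x = -85 mm) past the sled (x = 5 to 78 mm, 64 mm wide, top 40 mm high, with a lens ring on it up to 53 mm; a rubber bumper at its rear, 40 mm high, reaches x = 97 mm) to the two notched uprights (x = 108 mm). z is up.
- ball (a point): Centre of the fixed steel ball, 24 mm across, 45 mm above the bench, on a thin neck. The coupler on the tongue covers it. Axes as for the base.
- notches (a point): Point midway between the two steel notched uprights, at the height of the notch floors, 28 mm above the bench; axes as for the base. The uprights stand at y = -38 and +38 mm from here, each 10 mm thick along y, 51 mm high. The notches are open at the top with flared lips and 22 mm wide along x.
- bar_grip (a point): Loose stop bar (about 0.25 kg): steel, 120 mm long (its y) x 18 mm wide (its x) x 12 mm thick, lying flat, with a black upright grip in its middle, 14 mm thick along x, 26 to 30 mm long along y, round-topped, top 52 mm above the bar's underside. This point is in the middle of the grip, 34 mm above the underside. Either end may go to either upright.
- bar_under (a point): Middle of the stop bar's underside, axes as for bar_grip. When laid, it is at the point notches, with the bar's y axis along the base's y axis (either way round); the notches leave 2 mm of play each way along x.
- stop_bar: The same stop bar; origin in the middle of its underside.
- latch_handle (a point): Middle of the grip of the black upright latch handle beside the coupler: a tab 10 mm thick along the base's y, 22 mm wide along x, round-topped. At rest this point is at base x = -85, y = +39 mm, 94 mm above the bench; the tab's top is at 116 mm, the coupler's roof beside it at 66 mm. The latch slides on the tongue and rises with it.
- latch (a joint): Sideways travel of the latch in m, along the base's +y, away from the tongue: 0 closed (its fork is under the ball and the tongue cannot rise), 0.020 fully out at its stop. The spring pulls back with 3 N at 0 and 8 N at 0.020. At least 0.016 frees the ball. It springs shut when let go; keep it out until the tongue has risen 30 mm.
- tongue (a joint): Angle of the steel tongue about its hinge, in rad: 0 level on the ball, growing as the coupler end rises, at most 0.9; it falls if let go. The hinge runs along the base's y, 110 mm from the coupler: 0.45 is 48 mm of rise. Tongue and latch weigh 0.31 kg. The latch handle follows the arc: at 0.45 it has moved 26 mm towards the sled and leans by 0.45.
- tongue_hinge (a point): Middle of the tongue's hinge on the sled, 60 mm above the bench, at base x = 25 mm, y = 0 while the sled is in place.
- sled (a joint): How far the sled has rolled back along its rails from its place, in m (0 in place, at most 0.03), along the base's x; friction 3 N. With the stop bar laid it meets the bar after 0 to 4 mm.
- vial: Bystander, to be left alone: glass vial with a white cap, 27 x 57 mm, standing on the left. Origin in the middle of its underside.
- slide_box: Bystander, to be left alone: box of microscope slides, 34 x 82 x 33 mm, on the left. Origin in the middle of its underside.
- tape_roll: Bystander, to be left alone: roll of masking tape lying flat, 61 x 18 mm, on the right. Origin in the middle of its underside.
- lens_tube: Bystander, to be left alone: black lens tube, 30 x 25 mm, standing on the right. Origin in the middle of its underside.
- post_holder: Bystander, to be left alone: black post holder with a steel post, 31 x 36 x 82 mm, standing on the right. Origin in the middle of its underside.
- sensor: Bystander, to be left alone: sensor puck lying flat, 48 x 18 mm, on the right. Origin in the middle of its underside.
- marker: Bystander, to be left alone: felt marker, 138 mm long, lying on the right. Origin in the middle of its underside.

How it is judged:
By the outcome, as a careful person would: the job done as asked, in the order asked, and still so for the second after the job is handed in, while the arm keeps its last pose, push and grip.
It also fails if it takes over 58 s, if anything falls off the work surface, if the arm or the gripper's body presses on something with over 40 N, if the wrist force passes 120 N, or if a joint passes its speed limit or range.

### The arm

A 6-joint arm with a two-finger parallel gripper is mounted at the origin on a cart in front of the work surface, level with it; the furniture and walls round the work are solid. World frame = base frame: x ahead of the robot, y to its left, z up, the work surface at z = 0. Lengths are in m, angles in rad, forces in N, time in s.
With the tool pointing down it reaches from about 0.375 to 0.9 m from the base axis. Payload 3.1 kg.
Tool frame: the origin (TCP) lies between the finger pads; the fingertips stand 8 mm ahead of it and the grasp point (between the pads) lies 11 mm behind it; z points along the fingers, y is the line along which they close (so a half turn about z gives the same grasp; the last joint's range is limited). The gripper opens to 85 mm and grips with 20 to 120 N. Pads are 22 mm wide; open, the fingers measure 114 mm over their backs; the gripper's body (76 mm by 85 mm) begins 54 mm behind the grasp point. The pads swing forward as they close: fully open they stand 13 mm farther back than shut.
Start: joints at [1.091, 0.527, 1.433, -0, 1.181, -0.178], TCP at [0.186, 0.597, 0.239] pointing down, gripper open.
Joint ranges: [-3.08, 3.08], [-0.75, 2.2], [0.22, 2.44], [-1.43, 4.57], [0, 2.65], [-2.85, 2.85]. Speed limits (rad/s): [2.79, 2.79, 3.14, 3.14, 3.14, 3.14].

### API

Orientations are given as a unit quaternion [x, y, z, w].
In Python, from station import readout, cams, sign_off gives the robot as it stands.
- The arm moves only by the tool send_rows, never from a script. Its argument "commands" is text: rows parted by semicolons, each of 5 numbers parted by spaces: the finger opening in mm, from 0 to 85.4, then the shift along the tool's x, y, z each as a share of 0.02 m, from -1 to 1, then the turn about the tool's z as a share of 4 degrees, from -1 to 1. In form: grip dx dy dz spin; .... A call has 1 to 20 rows; each row shifts and turns the commanded pose from where the row before left it, along the tool's axes as they then stand; what a row does not reach is not made up. A row lasts 1/12 s, in which the tool goes at most 41.7 mm and 7.16 degrees, less where a joint would pass 70% of its speed; a pose out of reach is approached as far as the arm can. A call with a number of a shift or a turn outside -1 to 1 is refused whole. A call with a gripper value outside its range is refused whole. The fingers move at their own pace and stop on an object; "grip_force" is the grip in N (left out, the last holds). Time passes only in rows, so rows that do not move let the fingers close. It gives the time, the measured TCP pose, the force, the opening and the grip force at its end, in the units of the state.
- readout.sense(): the state, without advancing time (a new reading comes with each control period).
- cams.snapshot(name): name is "scene" or "top"; returns a dict with "pixels" (480x640x3 uint8, red, green, blue), "intrinsics" (3x3 intrinsics, pixels), "eye" and "rotation" of the camera in the world. Camera axes: x right, y down, z forward; pixel columns grow to the right and rows downward; lengths in m; the calibration is good to about 2 mm. A picture is of the moment at which its call begins. There is no depth.
- sign_off(): hands the job in; it is judged then, once.
The state is a dict: "t": time; "q": joint angles; "qd": joint speeds; "tau": joint torques, N m; "tcp_pos": TCP position; "tool_rot": TCP orientation; "force": force on the tool from outside, world axes, zero at the start; "ft_torque": the same for the moment, N m; "finger_gap": opening from 0.0 (shut) to 1.0 (fully open); "gripper_force": force on a finger pad.
Only numpy, scipy, OpenCV 4.12 (cv2) and the standard library are available. Lean on these libraries where they do the work, as an engineer would, in place of code of your own. Each camera call takes 0.05 s, during which the arm holds its last target. There are 200 camera calls.

## Working session

There is one attempt and no reset: what is moved stays moved. The work goes in short steps, Python scripts to look and compute and a tool call to move; the robot and the scene stay as the last step left them, time stands still between calls to the robot, and variables do not carry over. Pictures are saved under pics/ and viewed, at most 10 in all, crops included, and the job is handed in when it is done.

Besides the shell and the picture viewer there is one more tool, called after "Call:" by a JSON object that holds its "api" and its "payload", one argument or row to a line. send_rows: Moves the arm, as the interface text tells. Its arguments: {"type":"object","properties":{"commands":{"type":"string"},"grip_force":{"type":"number"}},"required":["commands"]}

```bash
ls; mkdir -p pics; cat > h.py <<'E'
import cv2,numpy as np
from station import readout,cams,sign_off
def snap(n,f=None):
    s=cams.snapshot(n)
    if f: cv2.imwrite('pics/'+f,cv2.cvtColor(s['pixels'],cv2.COLOR_RGB2BGR))
    return s
def ray(s,u,v,z):
    K=np.array(s['intrinsics']);R=np.array(s['rotation']);e=np.array(s['eye'])
    d=R@np.linalg.inv(K)@np.array([u,v,1.]); return e+d*(z-e[2])/d[2]
def proj(s,p):
    K=np.array(s['intrinsics']);R=np.array(s['rotation']);e=np.array(s['eye'])
    c=K@(R.T@(np.array(p)-e)); return c[:2]/c[2]
E
python3 - <<'E'
from h import *
for n in('scene','top'):
    s=snap(n,n+'1.png');print(n,s['eye'],np.round(s['rotation'],3).tolist(),s['intrinsics'])
print(readout.sense())
E
```

```text
pics
scene [-0.21850659 -0.76176649  0.94574496] [0.828, -0.357, 0.163, -0.4] [[516.7116501    0.         324.26522428]
 [  0.         516.7116501  247.52640849]
 [  0.           0.           1.        ]]
top [-0.13131744  0.03402704  1.78011516] [-0.676, 0.71, -0.141, 0.137] [[548.13651136   0.         323.46135124]
 [  0.         548.13651136 238.13389601]
 [  0.           0.           1.        ]]
{'t': 0.1, 'q': array([ 1.09050256e+00,  5.28400329e-01,  1.43380845e+00,  1.41358779e-07,
        1.18139636e+00, -1.78439156e-01]), 'qd': array([-0.00089083, -0.00345426, -0.00260976,  0.00029953,  0.0004576 ,
        0.00193811]), 'tau': array([-1.76538297e-04, -4.43307638e+01, -1.78586215e+01, -2.47258995e-04,
        3.89643727e-03, -7.57419684e-06]), 'tcp_pos': array([0.18543964, 0.59618011, 0.23840389]), 'tool_rot': array([ 1.50354911e-01,  9.88631573e-01, -9.52134999e-04, -3.25525149e-04]), 'force': array([ 0.37558125,  0.97930543, -0.97009081]), 'ft_torque': array([ 0.02744779,  0.01706335, -0.00867675]), 'gripper_force': 0.0, 'finger_gap': 0.9996977666424892}
```

View pics/top1.png

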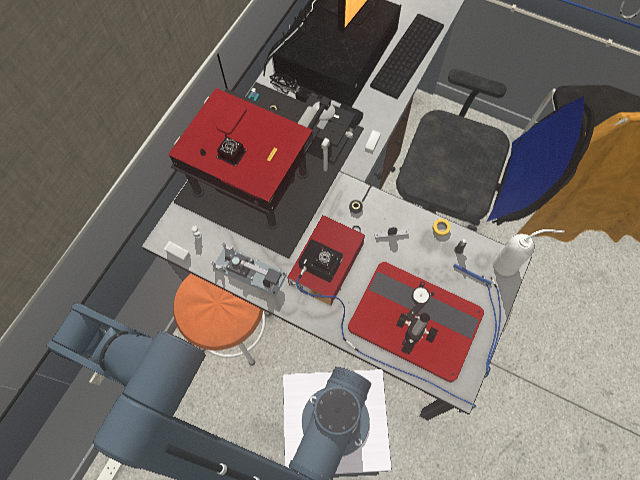

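View pics/scene1.png

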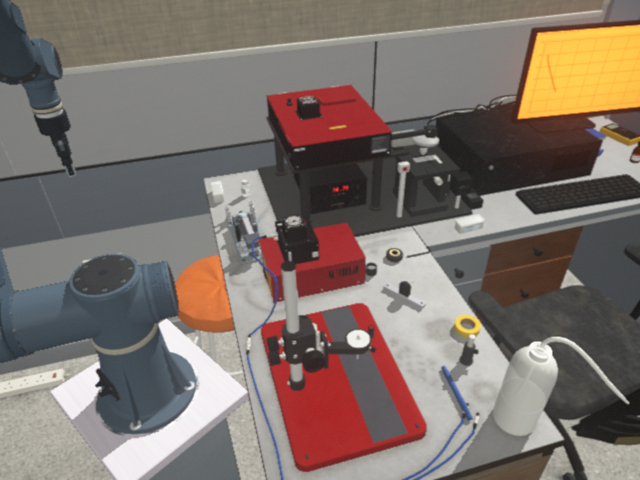

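The top view shows the fixture near (250,268), the stop bar near (392,236), the vial at (196,235) and the slide box at (175,252). The rotation is a quaternion, so I'll fix the helper and look at crops.

```bash
sed -i "s/R=np.array(s\['rotation'\])/R=Rotation.from_quat(s['rotation']).as_matrix()/; 1a from scipy.spatial.transform import Rotation" h.py
python3 - <<'E'
from h import *
T=cv2.imread('pics/top1.png');S=cv2.imread('pics/scene1.png')
a=cv2.resize(T[220:310,200:300],(600,540)[::1],interpolation=cv2.INTER_CUBIC)
b=cv2.resize(S[190:290,210:300],(486,540),interpolation=cv2.INTER_CUBIC)
cv2.imwrite('pics/c1.png',cv2.resize(np.hstack([a,b]),None,fx=.73,fy=.73))  # scale 4.38 both
a=cv2.resize(T[205:260,360:420],(480,440),interpolation=cv2.INTER_CUBIC)
b=cv2.resize(S[270:315,375:435],(480,360),interpolation=cv2.INTER_CUBIC)
b=np.vstack([b,np.zeros((80,480,3),np.uint8)])
cv2.imwrite('pics/c2.png',cv2.resize(np.hstack([a,b]),None,fx=.8333,fy=.8333))
s=snap('top')
print(ray(s,392,236,.02),ray(s,250,268,.05),ray(s,340,410,0))
E
```

```text
[ 0.59858283 -0.23388369  0.02      ] [0.49451076 0.25625785 0.05      ] [ 0.0296422  -0.01828156  0.        ]
```

View pics/c1.png

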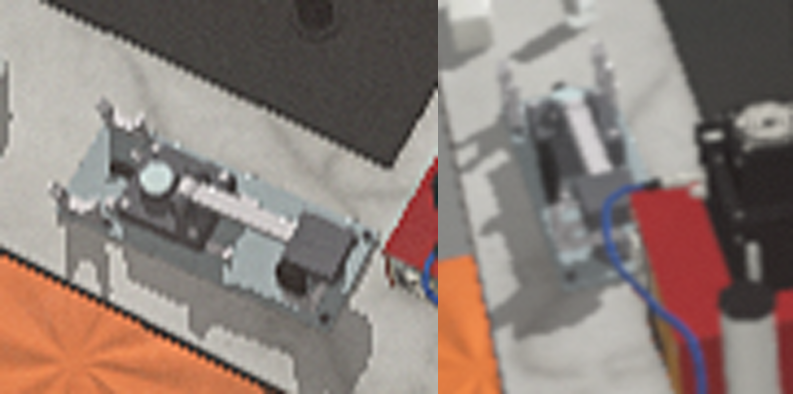

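View pics/c2.png

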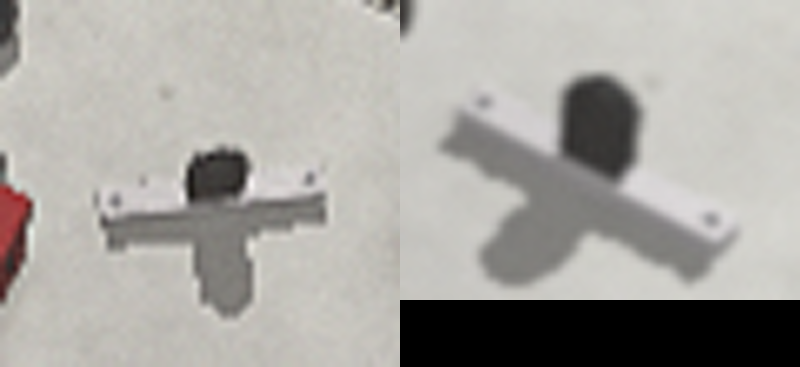

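Crop c1 shows the plate corners at (375,232) and (325,322), the uprights at (127,115) and (75,195), the coupler roof at (320,245) and the dark latch on the robot side of it. Crop c2 shows the bar lying flat with its grip up and screw holes near each end, at (115,200)/(310,178) in top and (485,101)/(712,219) in scene.

```bash
cat > fit.py <<'E'
from h import *
from scipy.optimize import least_squares
t=snap('top');s=snap('scene')
ct=lambda x,y:(200+x/4.38-.4,220+y/4.38-.4)
cs=lambda x,y:(210+(x-438)/3.94-.4,190+y/3.94-.4)
bt=lambda x,y:(360+x/6.667-.4,205+y/6.667-.4)
bs=lambda x,y:(375+(x-400)/6.667-.4,270+y/6.667-.4)
A=ray(t,*bt(115,200),.012);B=ray(t,*bt(310,178),.012)
C=ray(s,*bs(485,101),.012);D=ray(s,*bs(712,219),.012)
print('bar holes top',A,B,'scene',C,D)
for P,Q in((A,B),(C,D)):
  d=P-Q;print('mid',(P+Q)/2,'len',np.linalg.norm(d),'yaw of bar line',np.degrees(np.arctan2(d[1],d[0])))
obs=[(t,(-.12,-.045,.008),ct(375,232)),(t,(-.12,.045,.008),ct(325,322)),
 (t,(.108,-.038,.051),ct(127,117)),(t,(.108,.038,.051),ct(77,195)),(t,(-.085,0,.066),ct(320,245)),
 (s,(-.12,.045,.008),cs(570,290)),(s,(.108,.038,.051),cs(510,82)),(s,(.108,-.038,.051),cs(605,62)),(s,(-.085,0,.066),cs(604,193))]
def W(p,m): c,n=np.cos(p[2]),np.sin(p[2]);return np.array([p[0]+c*m[0]-n*m[1],p[1]+n*m[0]+c*m[1],m[2]])
f=lambda p:np.concatenate([proj(o[0],W(p,o[1]))-o[2] for o in obs])
r=least_squares(f,[.49,.25,1.5],loss='soft_l1');p=r.x
print('base',p,np.degrees(p[2]));print(np.round(f(p).reshape(-1,2),1).tolist())
for n,m in dict(notch=(.108,0,.028),ball=(-.085,0,.045),handle=(-.085,.039,.094)).items():print(n,W(p,m))
st=readout.sense();R=Rotation.from_quat(st['tool_rot']).as_matrix();print(np.round(R,3))
# overlay
for cam,nm,box in((t,'t',(220,310,200,300)),(s,'s',(190,290,210,300))):
  im=cv2.cvtColor(cam['pixels'],cv2.COLOR_RGB2BGR)[box[0]:box[1],box[2]:box[3]];im=cv2.resize(im,None,fx=5,fy=5,interpolation=cv2.INTER_CUBIC)
  for m in[(.108,.038,.051),(.108,-.038,.051),(.108,.038,.028),(-.12,.045,.008),(-.12,-.045,.008),(.12,.045,.008),(.12,-.045,.008),(-.085,.039,.116),(-.085,0,.066),(-.085,.039,.094)]:
    u=(proj(cam,W(p,m))-(box[2],box[0])+.5)*5;cv2.circle(im,(int(u[0]),int(u[1])),3,(0,0,255),1)
  cv2.imwrite(f'pics/o{nm}.png',im)
a=cv2.imread('pics/ot.png');b=cv2.imread('pics/os.png');a=np.vstack([a,np.zeros((50,500,3),np.uint8)])
cv2.imwrite('pics/ov.png',cv2.resize(np.hstack([a,b]),None,fx=.84,fy=.84))
E
python3 fit.py
```

```text
bar holes top [ 0.60990822 -0.18263893  0.012     ] [ 0.61723487 -0.28625451  0.012     ] scene [ 0.61008385 -0.18011471  0.012     ] [ 0.61688931 -0.28418261  0.012     ]
mid [ 0.61357155 -0.23444672  0.012     ] len 0.1038742929536042 yaw of bar line 94.04464963049195
mid [ 0.61348658 -0.23214866  0.012     ] len 0.10429018417362414 yaw of bar line 93.74149760487585
base [0.49838721 0.25477169 1.09580691] 62.78511129419666
[[4.1, 0.8], [3.9, 3.4], [-1.3, -1.4], [-0.6, -0.1], [0.1, -0.3], [-0.7, 1.7], [-0.4, -2.3], [-0.2, -2.0], [1.6, -0.8]]
notch [0.54777874 0.35081583 0.028     ]
ball [0.45951424 0.1791814  0.045     ]
handle [0.42483163 0.19701723 0.094     ]
[[-0.955  0.297 -0.   ]
 [ 0.297  0.955 -0.001]
 [ 0.    -0.001 -1.   ]]
```

View pics/ov.png

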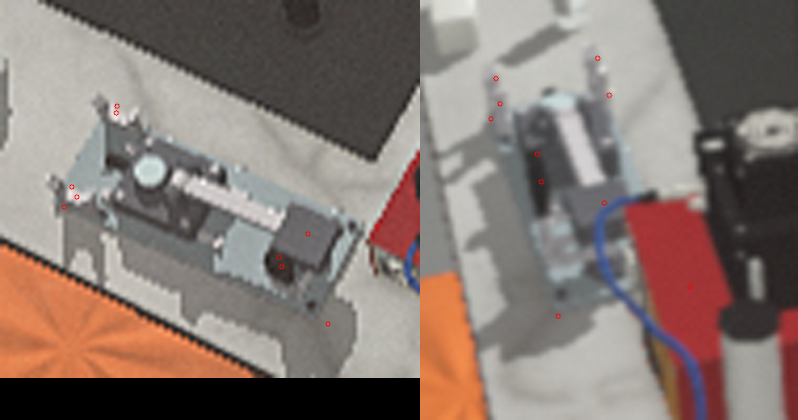

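The uprights and coupler fit, but the plate's end lies about 12 mm from where I assumed, so I'll drop those corners. First move: rise and start turning towards the bar's heading.

Call:
{"api": "send_rows", "payload": {
  "commands": "60 0 0 -1 1;60 0 0 -1 1;60 0 0 -1 1;60 0 0 -1 1;60 0 0 -1 1;60 0 0 -1 1;60 0 0 -1 1"
}}

```text
t: 0.83
tcp_pos: [0.1856, 0.5965, 0.3801]
tool_rot: [0.387, 0.922, -0.0, -0.0]
force: [0.4, 0.9, -0.5]
finger_gap: 0.702
gripper_force: 0.0
```

```bash
python3 - <<'E'
from h import *
t=snap('top');s=snap('scene')
def tri(a,b):
    L=[]
    for c,u in((t,a),(s,b)):
        P=ray(c,*u,0);e=np.array(c['eye']);d=(P-e)/np.linalg.norm(P-e);M=np.eye(3)-np.outer(d,d);L.append((M,M@e))
    return np.linalg.solve(L[0][0]+L[1][0],L[0][1]+L[1][1])
print('fan',tri((325,258),(293,225)),'redcorner near',tri((273,200),(300,160)),'pole',tri((420,296),(289,262)))
print('stick',tri((325,141),(404,166)))
T=cv2.cvtColor(t['pixels'],cv2.COLOR_RGB2BGR);S=cv2.cvtColor(s['pixels'],cv2.COLOR_RGB2BGR)
def c(I,u,v):return cv2.resize(I[v:v+30,u:u+40],(400,300),interpolation=cv2.INTER_CUBIC)
cv2.imwrite('pics/q.png',np.vstack([np.hstack([c(T,205,236),c(S,215,194)]),np.hstack([c(T,254,264),c(S,228,220)])]))
st=readout.sense();print(st['tcp_pos'],st['tool_rot'])
E
```

```text
fan [0.46067373 0.00723271 0.1964069 ] redcorner near [0.64126548 0.16192111 0.2449942 ] pole [ 0.25966736 -0.2314816   0.3543229 ]
stick [ 0.88585601 -0.01327084  0.1890253 ]
[0.18648518 0.59829755 0.38335601] [3.85148629e-01 9.22845426e-01 4.09143961e-03 3.36243574e-04]
```

View pics/q.png

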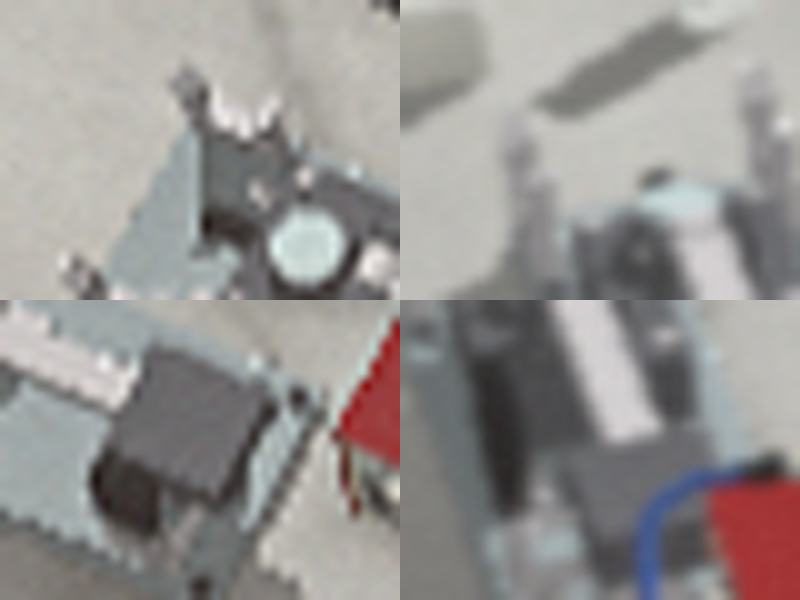

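Tiles: the bright notch floor of the far upright is at (229,247) in the top view, the roof centre at (272.3,275.5), and the handle top at about (237.7,225.5) in the scene view. Refit using these features.

```bash
cat > fit2.py <<'E'
from h import *
from scipy.optimize import least_squares
t=snap('top');s=snap('scene')
obs=[(t,(.108,-.038,.028),(229,247)),(t,(.108,.038,.028),(218,266.4)),(t,(.123,-.038,.051),(223.2,243.3)),(t,(.123,.038,.051),(213.1,262.8)),
(t,(-.085,0,.066),(272.3,275.5)),(s,(-.085,0,.066),(251.8,237.4)),(s,(-.085,.039,.114),(237.6,226)),
(s,(.123,.038,.051),(226.3,206)),(s,(.123,-.038,.051),(250.2,201))]
def W(p,m): c,n=np.cos(p[2]),np.sin(p[2]);return np.array([p[0]+c*m[0]-n*m[1],p[1]+n*m[0]+c*m[1],m[2]])
def fit(o): 
  f=lambda p:np.concatenate([proj(q[0],W(p,q[1]))-q[2] for q in o])
  r=least_squares(f,[.49,.25,1.1]);return r.x,np.round(r.fun.reshape(-1,2),1).tolist()
for o in(obs,[q for q in obs if q[0] is t],[q for q in obs if q[0] is s]):
  p,e=fit(o);print(p[:2],np.degrees(p[2]),e)
  for n,m in dict(notch=(.108,0,.028),handle=(-.085,.039,.094)).items():print(n,W(p,m))
E
python3 fit2.py
```

```text
[0.497575   0.25532135] 62.578778330899546 [[-0.6, 0.5], [-0.3, 0.1], [0.2, 0.0], [-0.6, -0.4], [0.2, 0.1], [1.1, 0.5], [-0.6, 0.9], [0.1, -0.5], [0.4, -0.2]]
notch [0.54731209 0.351187   0.028     ]
handle [0.42381192 0.19783215 0.094     ]
[0.49772375 0.25459047] 62.56189203921811 [[-0.4, 0.5], [-0.1, -0.0], [0.4, -0.0], [-0.4, -0.5], [0.5, 0.0]]
notch [0.54748909 0.35044146 0.028     ]
handle [0.42394373 0.19712302 0.094     ]
[0.49799082 0.25681359] 62.7849653495051 [[0.9, 0.2], [-0.7, 0.6], [-0.2, -0.6], [0.0, -0.4]]
notch [0.5473826 0.3528576 0.028    ]
handle [0.4244351  0.19905932 0.094     ]
```

Call:
{"api": "send_rows", "payload": {
  "commands": "60 -0.5 1 0 1;60 -0.5 1 0 1;60 -0.5 1 0 1;60 -0.5 1 0 1;60 -0.5 1 0 1"
}}

```text
t: 1.45
tcp_pos: [0.2956, 0.6159, 0.3766]
tool_rot: [0.54, 0.842, -0.002, -0.0]
force: [0.4, 0.0, 0.5]
finger_gap: 0.705
gripper_force: 0.0
```

Call:
{"api": "send_rows", "payload": {
  "commands": "60 -1 0 0 1;60 -1 0 0 1;60 -1 0 0 1;60 -1 0 0 1;60 -1 0 0 1;60 -1 0.3 0 0.2;60 -1 0.3 0 0;60 -1 0.3 0 0;60 -1 0.3 0 0;60 -1 0.3 0 0;60 -1 0.3 0 0;60 -1 0.3 0 0;60 -1 0.3 0 0;60 -1 0.3 0 0;60 -1 0.3 0 0;60 -1 0.3 0 0;60 -1 0.3 0 0;60 -1 0.3 0 0;60 -1 0.3 0 0;60 -1 0.3 0 0"
}}

```text
t: 3.12
tcp_pos: [0.4336, 0.2267, 0.3773]
tool_rot: [0.682, 0.731, -0.002, -0.001]
force: [0.0, 0.5, 0.2]
finger_gap: 0.7
gripper_force: 0.0
```

Call:
{"api": "send_rows", "payload": {
  "commands": "60 -1 0.3 0 0;60 -1 0.3 0 0;60 -1 0.3 0 0;60 -1 0.3 0 0;60 -1 0.3 0 0;60 -1 0.3 0 0;60 -1 0.3 0 0;60 -1 0.3 0 0;60 -1 0.3 0 0;60 -1 0.3 0 0;60 -1 0.3 0 0;60 -1 0.3 0 0;60 -1 0.3 0 0;60 -1 0.3 0 0;60 -1 0.3 0 0;60 -1 0.3 0 0;60 -1 0.3 0 0;60 -1 0.3 0 0;60 -1 0.3 0 0;60 0 0 0 0"
}}

```text
t: 4.78
tcp_pos: [0.5744, -0.1468, 0.3766]
tool_rot: [0.683, 0.73, -0.001, -0.001]
force: [1.0, -0.4, 0.4]
finger_gap: 0.7
gripper_force: 0.0
```

```bash
cat >> h.py <<'E'
def delta(target):
    st=readout.sense();R=Rotation.from_quat(st['tool_rot']).as_matrix()
    print('t',st['t'],'tcp',st['tcp_pos'],'yaw of y',np.degrees(np.arctan2(R[1,1],R[0,1])),'F',st['force'],'gap',st['finger_gap'],st['gripper_force'],'q',np.round(st['q'],2))
    print('tilt',R[:,2]);print('tool shift /20mm',np.round(R.T@(np.array(target)-st['tcp_pos'])/.02,2))
E
python3 -c "
from h import *
delta([.6135,-.2333,.03])"
```

```text
t 4.7833 tcp [ 0.57444792 -0.1467925   0.37663684] yaw of y 3.779342957655526 F [ 1.00542238 -0.42466904  0.40099781] gap 0.7003318402579423 0.0 q [-0.44  0.36  1.33 -0.    1.46 -0.5 ]
tilt [-2.75043887e-03 -5.06535741e-04 -9.99996089e-01]
tool shift /20mm [-4.44  1.71 17.33]
```

Call:
{"api": "send_rows", "payload": {
  "commands": "60 -0.9 0.35 1 0;60 -0.9 0.35 1 0;60 -0.9 0.35 1 0;60 -0.9 0.35 1 0;60 -0.84 0.31 1 0;60 0 0 1 0;60 0 0 1 0;60 0 0 1 0;60 0 0 1 0;60 0 0 1 0;60 0 0 1 0;60 0 0 1 0;60 0 0 1 0;60 0 0 1 0;60 0 0 0.8 0;60 0 0 0 0"
}}

```text
t: 6.12
tcp_pos: [0.6104, -0.2269, 0.0782]
tool_rot: [0.682, 0.731, -0.001, -0.005]
force: [-0.8, 0.3, -1.0]
finger_gap: 0.701
gripper_force: 0.0
```

```bash
python3 -c "
from h import *
delta([.6135,-.2333,.027])
t=snap('top');s=snap('scene')
f=lambda c,u,v:cv2.resize(cv2.cvtColor(c['pixels'],cv2.COLOR_RGB2BGR)[v:v+80,u:u+80],(400,400),interpolation=cv2.INTER_CUBIC)
cv2.imwrite('pics/g.png',np.hstack([f(t,350,190),f(s,365,240)]))"
```

```text
t 6.1167 tcp [ 0.61040189 -0.22693296  0.07818105] yaw of y 3.9654370155047096 F [-0.79352248  0.27712612 -1.00273113] gap 0.7014271361197328 0.0 q [-0.53  0.76  1.47  0.    0.92 -0.6 ]
tilt [-0.0094641   0.00571422 -0.99993889]
tool shift /20mm [-0.34  0.16  2.56]
```

View pics/g.png

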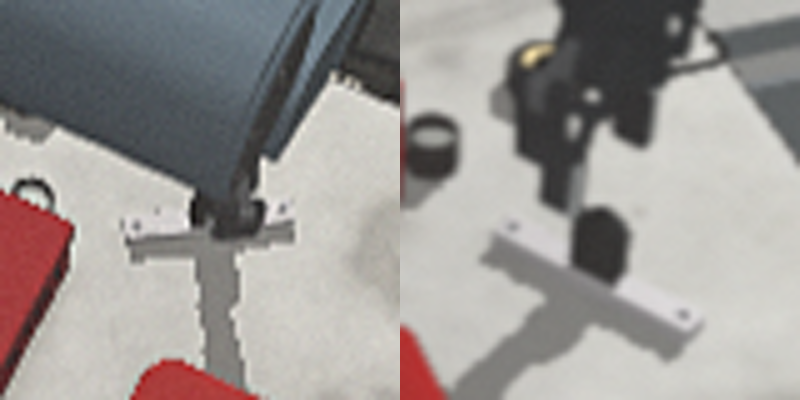

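The open fingers straddle the grip (scene crop about (600,240)) with the bar undisturbed. Descend and grip.

Call:
{"api": "send_rows", "payload": {
  "commands": "60 -0.17 0.08 0.8 0;60 -0.17 0.08 0.8 0;60 0 0 0.8 0;60 0 0 0.15 0;60 0 0 0 0;0 0 0 0 0;0 0 0 0 0;0 0 0 0 0;0 0 0 0 0;0 0 0 0 0;0 0 0 0 0;0 0 0 0 0",
  "grip_force": 70
}}

```text
t: 7.22
tcp_pos: [0.6185, -0.2365, 0.0336]
tool_rot: [0.683, 0.731, 0.0, 0.001]
force: [-1.3, -0.3, 6.0]
finger_gap: 0.149
gripper_force: 69.8
```

```bash
python3 -c "
from h import *
delta([.6135,-.2333,.027])"
```

```text
t 7.2167 tcp [ 0.61847008 -0.23651811  0.03360733] yaw of y 3.912994627236649 F [-1.30817149 -0.28782854  6.00074827] gap 0.14920195106070774 69.79758650064468 q [-0.53  0.84  1.46  0.    0.84 -0.6 ]
tilt [ 1.51734617e-03 -8.34167812e-04 -9.99998501e-01]
tool shift /20mm [ 0.18 -0.24  0.33]
```

Call:
{"api": "send_rows", "payload": {
  "commands": "0 0 0 -0.5 0;0 0 0 -1 0;0 0 0 -1 0;0 0 0 -1 0;0 0 0 0 0;0 0 0 0 0"
}}

```text
t: 7.72
tcp_pos: [0.6184, -0.2365, 0.1032]
tool_rot: [0.683, 0.731, 0.0, 0.001]
force: [0.4, -0.8, -3.3]
finger_gap: 0.149
gripper_force: 68.8
```

```bash
python3 -c "
from h import *
delta([.547,.351,.3])
t=snap('top');s=snap('scene')
f=lambda c,u,v:cv2.resize(cv2.cvtColor(c['pixels'],cv2.COLOR_RGB2BGR)[v:v+60,u:u+80],(800,600),interpolation=cv2.INTER_CUBIC)
cv2.imwrite('pics/g2.png',f(s,365,230))"
```

```text
t 7.7167 tcp [ 0.61838301 -0.23650621  0.10321513] yaw of y 3.906850664425477 F [ 0.38257456 -0.83816304 -3.32722235] gap 0.14927452924774234 68.7599265575409 q [-0.53  0.74  1.44  0.    0.96 -0.6 ]
tilt [ 0.00210158 -0.00116927 -0.99999711]
tool shift /20mm [29.54 -1.54 -9.88]
```

View pics/g2.png

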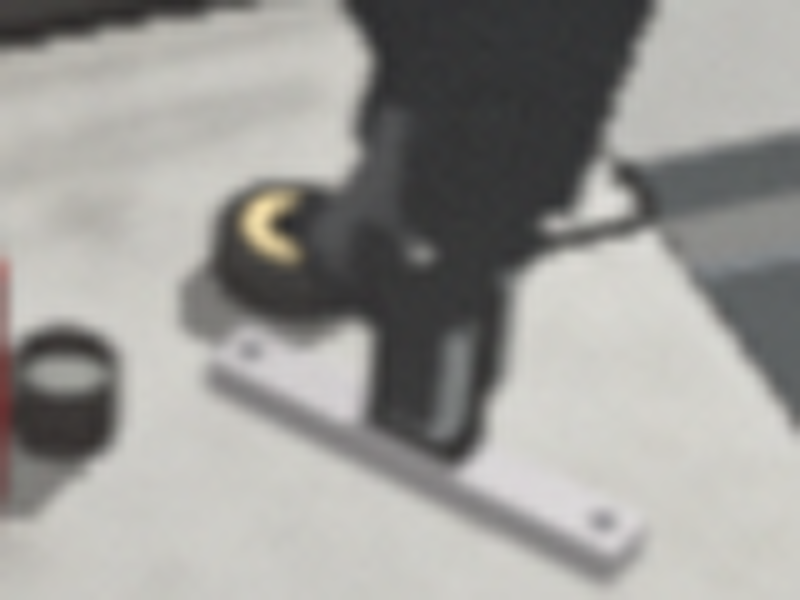

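```bash
python3 -c "
from h import *
s=snap('scene')
A=ray(s,365+25-.5,230+35-.5,.0816);B=ray(s,365+60.3-.5,230+52.1-.5,.0816)
print(A,B,(A+B)/2,np.linalg.norm(A-B),np.degrees(np.arctan2(*(A-B)[1::-1])))
"
```

```text
[ 0.61169209 -0.18038689  0.0816    ] [ 0.61956433 -0.28373461  0.0816    ] [ 0.61562821 -0.23206075  0.0816    ] 0.10364711676680967 94.3559434671006
```

Call:
{"api": "send_rows", "payload": {
  "commands": "0 0 0 -1 0;0 0 0 -1 0;0 0 0 -1 0;0 0 0 -1 0;0 0 0 -1 0;0 0.5 -0.3 -1 0;0 1 -0.4 -1 0;0 1 -0.4 -1 0;0 1 -0.4 -1 0;0 1 -0.4 -1 0;0 1 -0.4 -1 0;0 1 -0.4 0 0;0 1 -0.4 0 0;0 1 -0.4 0 0;0 1 -0.4 0 0;0 1 -0.4 0 0;0 1 -0.4 0 0;0 1 -0.4 0 0;0 1 -0.4 0 0;0 1 -0.4 0 0"
}}

```text
t: 9.53
tcp_pos: [0.479, 0.046, 0.3208]
tool_rot: [0.683, 0.731, -0.001, -0.001]
force: [0.0, -0.7, -1.9]
finger_gap: 0.151
gripper_force: 68.8
```

Call:
{"api": "send_rows", "payload": {
  "commands": "0 1 0.2 0 0;0 1 0.2 0 0;0 1 0.2 0 0;0 1 0.2 0 0;0 1 0.2 0 0;0 1 0.3 0 0;0 1 0.3 0 0;0 1 0.3 0 0;0 1 0.3 0 0;0 1 0.3 0 0;0 1 0.3 0 0;0 1 0.3 0 0;0 0.6 0.3 0 0;0 0 0 0 -1;0 0 0 0 -1;0 0 0 0 -1;0 0 0 0 -1;0 0 0 0 -1;0 0 0 0 -1;0 0 0 0 -1"
}}

```text
t: 11.2
tcp_pos: [0.5302, 0.3008, 0.3201]
tool_rot: [0.484, 0.875, -0.002, -0.001]
force: [0.6, -0.3, -3.1]
finger_gap: 0.148
gripper_force: 68.7
```

Call:
{"api": "send_rows", "payload": {
  "commands": "0 0 0 0 -1;0 0 0 0 -1;0 0 0 0 -1;0 0 0 0 -1;0 0 0 0 -1;0 0 0 0 -1;0 0 0 0 -1;0 0 0 0 -0.7;0 0 0 0 0;0 0 0 0 0"
}}

```text
t: 12.03
tcp_pos: [0.5304, 0.3009, 0.3207]
tool_rot: [0.237, 0.972, -0.001, -0.001]
force: [-0.2, 0.2, -2.0]
finger_gap: 0.143
gripper_force: 68.7
```

```bash
python3 -c "
from h import *
delta([.548,.351,.13])"
```

```text
t 12.0333 tcp [0.53041247 0.30089949 0.32069507] yaw of y 62.628791804791874 F [-0.17801736  0.17423851 -1.97936599] gap 0.143427972188844 68.71558874845505 q [ 0.33  0.43  1.37  0.    1.35 -0.76]
tilt [-0.00297348 -0.0010114  -0.99999507]
tool shift /20mm [0.35 2.65 9.53]
```

Call:
{"api": "send_rows", "payload": {
  "commands": "0 0.1 0.9 1 0;0 0.1 0.9 1 0;0 0.15 0.85 1 0;0 0 0 1 0;0 0 0 1 0;0 0 0 1 0;0 0 0 1 0;0 0 0 1 0;0 0 0 1 0;0 0 0 0.5 0;0 0 0 0 0;0 0 0 0 0"
}}

```text
t: 13.03
tcp_pos: [0.549, 0.3513, 0.1318]
tool_rot: [0.236, 0.972, -0.0, -0.0]
force: [-0.5, -0.9, -2.4]
finger_gap: 0.144
gripper_force: 68.8
```

```bash
python3 -c "
from h import *
delta([.548,.351,.0616])
t=snap('top');s=snap('scene')
f=lambda c,u,v:cv2.resize(cv2.cvtColor(c['pixels'],cv2.COLOR_RGB2BGR)[v:v+60,u:u+40],(400,600),interpolation=cv2.INTER_CUBIC)
cv2.imwrite('pics/g3.png',np.hstack([f(t,200,225),f(s,215,160)]))"
```

```text
t 13.0333 tcp [0.54899617 0.3513449  0.13175339] yaw of y 62.67778946990579 F [-0.47428262 -0.87561891 -2.44435506] gap 0.14434539684695644 68.84963303804398 q [ 0.4   0.69  1.45 -0.    1.   -0.7 ]
tilt [-1.14406356e-03 -4.94189844e-04 -9.99999223e-01]
tool shift /20mm [ 0.03 -0.03  3.51]
```

View pics/g3.png

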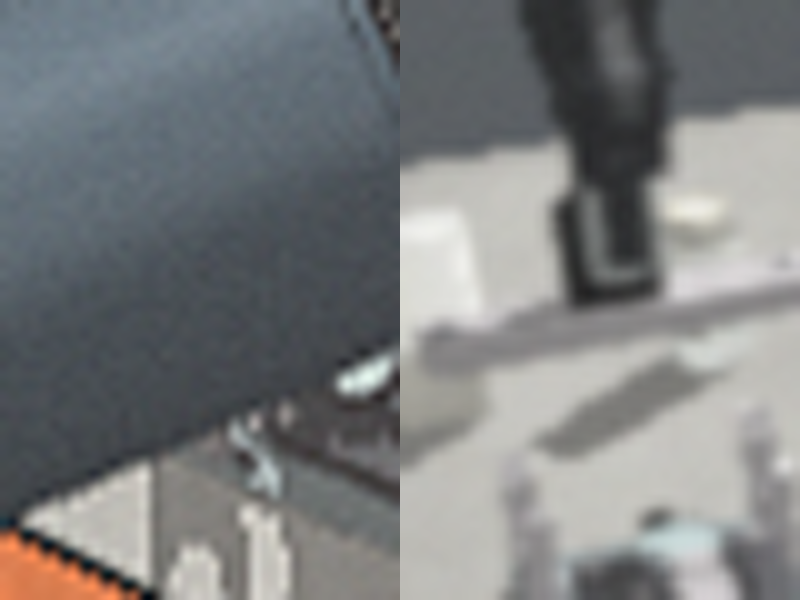

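```bash
python3 -c "
from h import *
s=snap('scene');y=np.radians(62.65);ex=np.array([np.cos(y),np.sin(y),0]);ey=np.array([-ex[1],ex[0],0]);c=np.array([.549,.3513,0])
P=lambda x,yy,z:proj(s,c+ex*x+ey*yy+[0,0,z])
z=.0982
crop=lambda p:((p-[215,160]+.5)*10+[400,0]).round(0)
print('hole-',crop(P(0,-.052,z+.012)),'LL near bottom',crop(P(-.009,.06,z)),'LL near top',crop(P(-.009,.06,z+.012)),'far top',crop(P(.009,.06,z+.012)))
print('prongs if notch=tcp xy',crop(P(.015,.038,.051)),crop(P(.015,-.038,.051)),'inner',crop(P(-.015,.038,.051)),crop(P(-.015,-.038,.051)))
J=[crop(P(.005,0,.05))-crop(P(0,0,.05)),crop(P(0,.005,.05))-crop(P(0,0,.05))];print('5mm x,y',J)
"
```

```text
hole- [800. 265.] LL near bottom [444. 384.] LL near top [438. 350.] far top [428. 319.]
prongs if notch=tcp xy [523. 458.] [764. 411.] inner [542. 510.] [786. 462.]
5mm x,y [array([-3., -9.]), array([-16.,   3.])]
```

Call:
{"api": "send_rows", "payload": {
  "commands": "0 -0.13 0 0.5 0;0 0 0 0.7 0;0 0 0 0.7 0;0 0 0 0.2 0;0 0 0 0.2 0;0 0 0 0.2 0;0 0 0 0 0"
}}

```text
t: 13.77
tcp_pos: [0.5515, 0.3502, 0.0821]
tool_rot: [0.236, 0.972, -0.0, -0.0]
force: [0.3, -0.5, -2.2]
finger_gap: 0.152
gripper_force: 68.9
```

Call:
{"api": "send_rows", "payload": {
  "commands": "0 0 0 0.2 0;0 0 0 0.2 0;0 0 0 0 0"
}}

```text
t: 14.02
tcp_pos: [0.5515, 0.3503, 0.0739]
tool_rot: [0.236, 0.972, 0.0, 0.0]
force: [-0.6, 0.6, -3.5]
finger_gap: 0.145
gripper_force: 68.9
```

Call:
{"api": "send_rows", "payload": {
  "commands": "0 0 0 0.2 0;0 0 0 0.2 0;0 0 0 0 0"
}}

```text
t: 14.27
tcp_pos: [0.5514, 0.3504, 0.0656]
tool_rot: [0.236, 0.972, 0.0, -0.0]
force: [-0.5, 1.1, -2.9]
finger_gap: 0.153
gripper_force: 69.0
```

Call:
{"api": "send_rows", "payload": {
  "commands": "0 0 0 0.15 0;0 0 0 0.1 0;0 0 0 0 0"
}}

```text
t: 14.52
tcp_pos: [0.5515, 0.3503, 0.0616]
tool_rot: [0.236, 0.972, 0.0, 0.0]
force: [-0.2, 0.7, -0.6]
finger_gap: 0.154
gripper_force: 69.2
```

Force dropped to roughly zero at exactly the seated height (0.0616). Release and rise.

Call:
{"api": "send_rows", "payload": {
  "commands": "14 0 0 0 0;25 0 0 0 0;40 0 0 0 0;40 0 0 0 0;40 0 0 0 0;40 0 0 -0.3 0;40 0 0 -0.6 0;40 0 0 -1 0;40 0 0 -1 0;40 0 0 -1 0;40 0 0 -1 0;40 0 0 -1 0;40 0 0 -1 0;40 0 0 0 0"
}}

```text
t: 15.68
tcp_pos: [0.5542, 0.3515, 0.2055]
tool_rot: [0.236, 0.972, 0.003, 0.004]
force: [0.7, 1.2, 0.3]
finger_gap: 0.47
gripper_force: 0.0
```

```bash
python3 -c "
from h import *
delta([.424,.198,.2])
t=snap('top');s=snap('scene')
f=lambda c,u,v:cv2.resize(cv2.cvtColor(c['pixels'],cv2.COLOR_RGB2BGR)[v:v+100,u:u+66],(396,600),interpolation=cv2.INTER_CUBIC)
cv2.imwrite('pics/g4.png',np.hstack([f(t,200,220),f(s,210,185)]))"
```

```text
t 15.6833 tcp [0.55415033 0.35153315 0.20546798] yaw of y 62.720951157948875 F [0.6677923  1.21683215 0.33092767] gap 0.4695263901059406 0.0 q [ 0.4   0.6   1.39  0.    1.14 -0.7 ]
tilt [ 0.00987071  0.00416376 -0.99994261]
tool shift /20mm [ 2.27 -9.81  0.18]
```

View pics/g4.png

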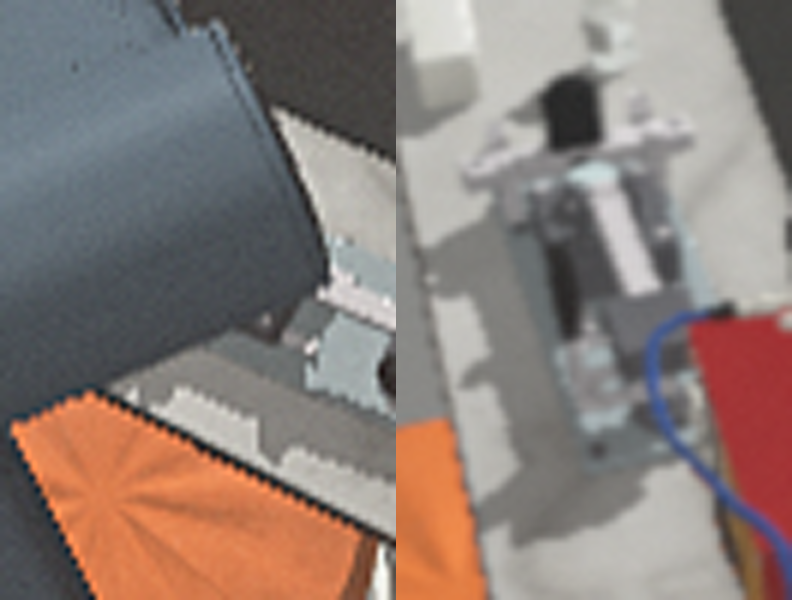

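The scene crop shows the bar lying across both uprights in front of the outer prongs, with even overhang and grip up. Next: go over to the latch handle and turn 90°.

Call:
{"api": "send_rows", "payload": {
  "commands": "40 0.23 -0.98 0 0;40 0.23 -0.98 0 0;40 0.23 -0.98 0 0;40 0.23 -0.98 0 0;40 0.23 -0.98 0 0;40 0.23 -0.98 0 0;40 0.23 -0.98 0 0;40 0.23 -0.98 0 0;40 0.23 -0.98 0 0;40 0.2 -0.98 0 0;40 0 0 0 1;40 0 0 0 1;40 0 0 0 1;40 0 0 0 1;40 0 0 0 1;40 0 0 0 1;40 0 0 0 1;40 0 0 0 1;40 0 0 0 1;40 0 0 0 1"
}}

```text
t: 17.45
tcp_pos: [0.4201, 0.1966, 0.1983]
tool_rot: [0.556, 0.832, -0.001, -0.001]
force: [0.1, 0.0, 0.8]
finger_gap: 0.47
gripper_force: 0.0
```

Call:
{"api": "send_rows", "payload": {
  "commands": "40 0 0 0 1;40 0 0 0 1;40 0 0 0 1;40 0 0 0 1;40 0 0 0 1;40 0 0 0 1;40 0 0 0 1;40 0 0 0 1;40 0 0 0 1;40 0 0 0 1;40 0 0 0 1;40 0 0 0 1;40 0 0 0 0.5;40 0 0 0 0;40 0 0 0 0"
}}

```text
t: 18.7
tcp_pos: [0.4204, 0.1967, 0.1985]
tool_rot: [0.854, 0.521, -0.001, -0.0]
force: [-0.4, 0.7, -0.4]
finger_gap: 0.468
gripper_force: 0.0
```

```bash
python3 -c "
from h import *
delta([.4245,.1975,.087])"
```

```text
t 18.7 tcp [0.4204184  0.19669922 0.19853921] yaw of y -27.233544806927863 F [-0.42646663  0.66518758 -0.39788175] gap 0.4684977213317072 0.0 q [ 0.2   0.38  1.87 -0.    0.9   0.67]
tilt [-2.12009029e-03 -4.28844789e-04 -9.99997661e-01]
tool shift /20mm [0.14 0.17 5.58]
```

Call:
{"api": "send_rows", "payload": {
  "commands": "40 0.14 0.25 1 0;40 0 0 1 0;40 0 0 1 0;40 0 0 0.5 0;40 0 0 0.5 0;40 0 0 0.5 0;40 0 0 0.5 0;40 0 0 0.4 0;40 0 0 0.2 0;40 0 0 0 0;40 0 0 0 0",
  "grip_force": 60
}}

```text
t: 19.62
tcp_pos: [0.4269, 0.1971, 0.0872]
tool_rot: [0.854, 0.52, -0.0, -0.0]
force: [-0.1, 0.1, 0.5]
finger_gap: 0.468
gripper_force: 0.0
```

```bash
python3 -c "
from h import *
delta([.4245,.1975,.087])"
```

```text
t 19.6167 tcp [0.42686276 0.19705533 0.08722066] yaw of y -27.276036639983335 F [-0.1327276   0.12447035  0.45016788] gap 0.4684640314417464 0.0 q [ 0.19  0.59  1.94 -0.    0.61  0.67]
tilt [-3.50705662e-04 -8.28437116e-05 -9.99999935e-01]
tool shift /20mm [-0.03 -0.12  0.01]
```

No contact on the way down. Close gently and watch the force.

Call:
{"api": "send_rows", "payload": {
  "commands": "0 0 0 0 0;0 0 0 0 0;0 0 0 0 0;0 0 0 0 0;0 0 0 0 0;0 0 0 0 0;0 0 0 0 0",
  "grip_force": 60
}}

```text
t: 20.2
tcp_pos: [0.4249, 0.198, 0.0878]
tool_rot: [0.854, 0.52, -0.001, -0.001]
force: [-4.7, 5.9, 3.7]
finger_gap: 0.108
gripper_force: 61.3
```

```bash
python3 -c "
from h import *
delta([.4245,.1975,.087])"
```

```text
t 20.2 tcp [0.42492142 0.19797431 0.08779961] yaw of y -27.331415272850354 F [-4.65502208  5.91776114  3.68184117] gap 0.10767311734488282 61.30747123475885 q [0.2  0.59 1.95 0.   0.61 0.67]
tilt [-0.00293663  0.00116767 -0.99999501]
tool shift /20mm [-0.03 -0.01  0.04]
```

Call:
{"api": "send_rows", "payload": {
  "commands": "0 0 -0.25 0 0;0 0 -0.25 0 0;0 0 -0.25 0 0;0 0 -0.25 0 0;0 0 0 0 0;0 0 0 0 0"
}}

```text
t: 20.7
tcp_pos: [0.4109, 0.2057, 0.0878]
tool_rot: [0.854, 0.521, 0.002, 0.001]
force: [4.7, -6.6, 0.1]
finger_gap: 0.109
gripper_force: 61.0
```

```bash
cat >> h.py <<'E'
def st():
    s=readout.sense();y=np.radians(62.65);ex=np.array([np.cos(y),np.sin(y),0]);ey=np.array([-ex[1],ex[0],0])
    d=s['tcp_pos']-[.42492,.19797,.0878];print('t',s['t'],'base moved',np.round(d@np.array([ex,ey,[0,0,1]]).T*1000,1),'F',np.round(s['force']@np.array([ex,ey,[0,0,1]]).T,1),'M',np.round(s['ft_torque'],2),'gap',s['finger_gap'],s['gripper_force'])
E
python3 -c "
from h import *
st()"
```

```text
t 20.7 base moved [ 0.4 16.   0. ] F [-3.8 -7.2  0.1] M [-1.06 -0.27 -0.17] gap 0.10870416951300413 60.975014373252634
```

Call:
{"api": "send_rows", "payload": {
  "commands": "0 0 -0.15 0 0;0 0 -0.15 0 0;0 0 0 0 0;0 0 0 0 0"
}}

```text
t: 21.03
tcp_pos: [0.407, 0.2083, 0.0879]
tool_rot: [0.854, 0.52, 0.003, 0.002]
force: [6.4, -7.2, -0.0]
finger_gap: 0.106
gripper_force: 61.1
```

```bash
python3 -c "
from h import *
st()"
```

```text
t 21.0333 base moved [ 1.  20.7  0.1] F [-3.5 -9.  -0. ] M [-1.17 -0.47 -0.2 ] gap 0.10627956852552652 61.072565065696836
```

The latch is at its stop: 20.7 mm moved and 9 N against an 8 N spring. Now lift along the arc, in two halves.

Call:
{"api": "send_rows", "payload": {
  "commands": "0 0.08 -0.05 -0.27 0;0 0.11 -0.03 -0.27 0;0 0.14 0 -0.26 0;0 0.14 0 -0.26 0;0 0 0 0 0;0 0 0 0 0",
  "grip_force": 50
}}

```text
t: 21.53
tcp_pos: [0.4116, 0.2174, 0.1094]
tool_rot: [0.854, 0.521, 0.004, 0.003]
force: [9.5, -7.9, -1.7]
finger_gap: 0.105
gripper_force: 58.0
```

```bash
python3 -c "
from h import *
st()"
```

```text
t 21.5333 base moved [11.2 20.7 21.6] F [ -2.6 -12.1  -1.7] M [-1.2  -0.83 -0.28] gap 0.10481560797926068 57.987326229776954
```

Call:
{"api": "send_rows", "payload": {
  "commands": "0 0.15 0 -0.24 0;0 0.16 0 -0.24 0;0 0.18 0 -0.23 0;0 0.18 0 -0.23 0;0 0.14 0 -0.15 0;0 0.14 0 -0.15 0;0 0 0 0 0;0 0 0 0 0"
}}

```text
t: 22.2
tcp_pos: [0.4201, 0.234, 0.1338]
tool_rot: [0.854, 0.521, 0.004, 0.003]
force: [10.1, -8.3, -4.5]
finger_gap: 0.104
gripper_force: 53.8
```

```bash
python3 -c "
from h import *
st()
b=cv2.imread('pics/scene1.png');s=snap('scene')
a=cv2.cvtColor(s['pixels'],cv2.COLOR_RGB2BGR)
# bright tongue bar / bar still seated: compare bar region with g4-time features
x=cv2.imread('pics/g4.png')[:, 396:]
y=cv2.resize(a[185:285,210:276],(396,600),interpolation=cv2.INTER_CUBIC)
print('bar zone diff',np.abs(x[90:220,60:300].astype(int)-y[90:220,60:300]).mean((0,2)).reshape(-1,24).mean(1).round(1))
"
```

```text
t 22.2 base moved [29.8 20.8 46. ] F [ -2.8 -12.8  -4.5] M [-1.43 -1.   -0.16] gap 0.10372454250518791 53.75073974326369
bar zone diff [72.8 75.9 82.9 31.3  3.7  6.2 10.7 11.3  2.4  3.5]
```

Call:
{"api": "send_rows", "payload": {
  "commands": "0 0 0 -0.02 0;0 0 0 0 0;0 0 0 0 0;0 0 0 0 0;0 0 0 0 0;0 0 0 0 0"
}}

```text
t: 22.75
tcp_pos: [0.4201, 0.234, 0.134]
tool_rot: [0.854, 0.521, 0.004, 0.003]
force: [10.1, -6.9, -7.3]
finger_gap: 0.11
gripper_force: 53.4
```

```bash
python3 -c "
from h import *
st();print(sign_off())"
```

```text
t 22.75 base moved [29.8 20.8 46.2] F [ -1.5 -12.1  -7.3] M [-1.31 -1.03 -0.19] gap 0.10980697064181245 53.446450830524554
the job is handed in; nothing more can be done
None
```

I laid the stop bar in both notches and let go of it, then pulled the latch out to its stop (about 20.8 mm), lifted the tongue about 50 mm, and handed in at 22.8 s still holding it raised; the tongue's rise is worked out from arm position and forces, as no picture was left to check it.

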